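Raise the telescoping document camera over the seal

TASK

Get the wax seal ready for its photograph: stand it upright near the middle of the leather coaster and let go of it. Then squeeze the release button in the side of the document camera's head, with the telescoping post still fully down, and with the button pressed pull the head straight up past the first stop to the second, where both tubes are fully out. Nothing locks it up there, so finish while still gripping the head and holding it fully extended; leave the seal standing on its coaster and the other things on the desk where they are.

Things in the scene. Friction and masses are not known exactly. Their poses are not given: they have to be found in the camera images.
- seal_center (a point): Centre (half-way up) of the loose wax seal: brass foot and turned wooden handle, standing upright, 79 mm tall, 24 mm across at its widest, 0.09 kg or thereabouts; round, so any grasp direction will do. The foot is the lowest 22 mm; the handle is slim just above it and thickest near the top. This point is 39.5 mm above its underside; z axis up along the seal.
- coaster: Round flat leather coaster, 95 mm in diameter, 4 mm thick, fixed to the desk in front of the camera's lens, about 0.16 m from the post. Origin at the centre of its underside (desk level), z up.
- camera_post: Fixed foot of the telescoping camera post: disc 110 mm in diameter, 20 mm high at the middle, with an upright outer tube 34 mm in diameter whose top is 95 mm above the desk. Origin at the centre of its underside, z up. Its x axis points to the side on which the head has its button, its y axis to the side to which the lens looks (towards the coaster).
- head_grip (a point): Where to grip the camera head: middle of its block, level with the button, on the post's axis; 125 mm above the desk with the post down, 240 mm at the second stop. Axes as the post's. Block 36 mm along x, 34 mm along y, 50 mm high (27 mm below to 23 mm above this point). A lens barrel 26 mm across sticks out on its +y side, slanting down, to about 45 mm from the axis.
- button_face (a point): Middle of the outer face of the round release button, 19 mm in diameter, in the head's +x face, level with head_grip and 24 mm from the axis while it is out (6 mm proud: head 42 mm across with it). Fingers closing along the post's x axis, one on the button and one on the opposite face, press it flush and grip the block.
- release_button (a joint): Button travel in m: 0 out, 0.006 flush with the block; spring 2 N at first, 5 N when flush. It comes back out when let go. At more than about 0.0035 it unlatches the post; with the button out, a catch keeps the post down. If the head is let go while drawn up, it sinks and rests on the catch about 11 mm up; press the button to let it down fully.
- camera_head (a joint): How far the camera head with its thin inner tube is drawn up out of the lower tube, in m: 0 down, 0.055 at its stop. Being lighter to draw, it moves first; its end is the first stop of the telescope. Drawing it takes about 4 to 5 N upward; a spring and its weight draw it down again.
- lower_tube (a joint): How far the lower tube is drawn up out of the fixed outer tube, in m: 0 down, 0.060 at its stop. It moves only after the first stop, at about 8 to 9 N upward; its end is the second stop of the telescope (0.115 m total lift). A spring draws it down when the head is let go.
- ink_bottle: Bystander: square ink bottle 50x50x60 mm; origin at its underside. Leave it alone.
- matchbox: Bystander: matchbox 37x54x16 mm, lying flat; origin at its underside. Leave it alone.
- eraser: Bystander: eraser 20x44x12 mm; origin at its underside. Leave it alone.
- spectacles: Bystander: spectacles with open arms, 141x142x42 mm, right of the post; origin at the underside. Leave them alone.
- desk_key: Bystander: brass key 23x94x4 mm, lying flat; origin at its underside. Leave it alone.
Things that resemble listed ones, but are neither listed nor needed, are in the scene too. Leave any red or turquoise look-alike of the coaster alone.

How it is judged (in metres and radians):
On the way, in this order (a step that is already met when the one before it is completed fails the run):
1. the seal stands upright on the coaster, let go, with the post still down (horizontal distance between seal_center and coaster below 0.032 m and angle between seal_center's own z axis and vertical below 0.15 rad and height (world z) of seal_center between 0.0405 and 0.0465 m and contact force between the fingers and seal below 0.1 N and value of joint camera_head below 0.006 m), for 0.2 s.
2. the button is pressed in by the fingers with the post still down (value of joint release_button above 0.004 m and contact force between the fingers and release_button above 0.5 N and value of joint each of camera_head, lower_tube below 0.006 m), for 0.1 s.
3. the button still pressed, the head is drawn up to the second stop (value of joint release_button above 0.003 m and value of joint camera_head above 0.049 m and value of joint lower_tube above 0.054 m), for 0.2 s.
At the end, for the whole second after the job is handed in: The robot grips the camera head, button pressed in at least 3 mm, and holds both sections within 6 mm of their stops; the seal stands upright (within 0.15 rad) on the coaster, its axis within 32 mm of the coaster's centre (all of step 3 and contact force between the fingers and camera_head above 1 N and horizontal distance between seal_center and coaster below 0.032 m and angle between seal_center's own z axis and vertical below 0.15 rad and height (world z) of seal_center between 0.0405 and 0.0465 m); the arm keeps its last pose, push and grip.
It fails at once if a bystander is pushed more than 30 mm (distance of any of ink_bottle, matchbox, eraser, spectacles, desk_key from where it was at the start of the episode above 0.03 m).
It also fails if it takes over 51 s, if anything falls off the work surface, if the arm or the gripper's body presses on something with over 40 N, if the wrist force passes 120 N, or if a joint passes its speed limit or range.

ROBOT

A 6-joint arm with a two-finger parallel gripper is mounted at the origin on the work surface; the furniture and walls round the work are solid. World frame = base frame: x ahead of the robot, y to its left, z up, the work surface at z = 0. Lengths are in mm, angles in rad, forces in N, time in s.
With the tool pointing down it reaches from about 275 to 1000 mm from the base axis. Payload 8.4 kg.
Tool frame: the origin (TCP) lies midway between the tips of the shut fingers; the grasp point (between the pads) lies 19 mm behind it; z points along the fingers, y is the line along which they close (so a half turn about z gives the same grasp; the last joint's range is limited). The gripper opens to 85 mm and grips with 20 to 120 N. Pads are 22 mm wide; open, the fingers measure 114 mm over their backs; the gripper's body (76 mm by 85 mm) begins 54 mm behind the grasp point. The pads swing forward as they close: fully open they stand 13 mm farther back than shut.
Start: joints at [-1.281, 0.353, 1.633, -0, 1.155, -0.002], TCP at [179.796, -598.583, 231.281] pointing down, gripper open.
Joint ranges: [-2.63, 2.63], [-0.92, 2.1], [0.06, 2.66], [-1.3, 4.44], [0, 2.69], [-3.02, 3.02]. Speed limits (rad/s): [2.22, 2.22, 2.79, 3.14, 3.14, 3.14].

INTERFACE

Orientations are given as a unit quaternion [x, y, z, w].
In Python, from bench import sense, read_camera, camera_model, close_job, find_in, silhouettes, pinpoint gives the robot as it stands.
- The arm moves only by the tool servo_tool, never from a script. Its argument "motion" is one flat list of numbers, 4 for each row, row after row: the shift along the tool's x, y, z scaled (see below), then the turn about the tool's z scaled (see below). In form: [tx, ty, tz, spin, tx, ty, tz, spin, ...]. A call has 1 to 20 rows; each row shifts and turns the commanded pose from where the row before left it, along the tool's axes as they then stand; what a row does not reach is not made up. The controller multiplies each number of a shift by 40 mm and each number of a turn by 0.1 rad. A row lasts 1/12 s, in which the tool goes at most 41.7 mm and 7.16 degrees, less where a joint would pass 70% of its speed; a pose out of reach is approached as far as the arm can. A call with a number of a shift or a turn outside -1 to 1 is refused whole. A call with a gripper value outside its range is refused whole. "hand" is the finger opening in mm, from 0 to 85.4, set as the call begins (left out, the last holds). The fingers move at their own pace and stop on an object; "grip_force" is the grip in N (left out, the last holds). Time passes only in rows, so rows that do not move let the fingers close. It gives the time, the measured TCP pose, the force, the opening and the grip force at its end, in the units of the state.
- sense(): the state, without advancing time (a new reading comes with each control period).
- read_camera(name): name is "side" or "top" or "wrist"; returns the picture (400x640x3 uint8, red, green, blue); there is no depth.
- camera_model(name): a dict with "fx", "fy", "cx", "cy" (pixels), "R" (3x3) and "t" (3): a world point X has camera coordinates R X + t. Camera axes: x right, y down, z forward; pixel columns grow to the right and rows downward; lengths in mm; the calibration is good to about 2 mm. The wrist camera is an equidistant fisheye: a pixel r from the principal point sees the ray r / f radians off the axis. A picture is of the moment at which its call begins: read the wrist's pose just before it. camera_model takes no time and is no camera call; for the wrist camera it gives the pose at the moment of the call.
- close_job(): hands the job in; it is judged then, once.
Trained networks look in the newest picture that a camera, given by its name, has taken for a name from the list of things; names that differ only in an ending like _2 or _b are one class to them, and where a whole thing is asked for, a point or a joint stands for the part that bears it (a point fixed in the world has none). Each returns a list of dicts, best first, with "score" (0 to 1); they miss things now and then, are a little off and sometimes report something else, mostly with a low value. They report only what shows in the picture. A call takes as long as a camera call. They do not tell look-alikes from the thing itself.
- find_in(camera, thing): "box" ([left, top, right, bottom] in pixels, round what is visible of it).
- silhouettes(camera, thing): "pixels" (400x640 bool, what is visible of it) and "box" ([left, top, right, bottom] in pixels, round what is visible of it).
- pinpoint(camera, thing): "pixel" ([column, row] in pixels: a listed point, or the origin of a listed thing).
The state is a dict: "t": time; "qpos": joint angles; "joint_velocities": joint speeds; "tau": joint torques, N m; "ee_pos": TCP position; "ee_rot": TCP orientation; "contact_force": force on the tool from outside, world axes, zero at the start; "wrist_torque": the same for the moment, N m; "finger_gap": finger opening in mm; "finger_force": force on a finger pad.
Only numpy, scipy, OpenCV 4.12 (cv2) and the standard library are available. Lean on these libraries where they do the work, as an engineer would, in place of code of your own. Each camera call takes 0.05 s, during which the arm holds its last target. There are 200 camera calls.

## Working session

There is one attempt and no reset: what is moved stays moved. The work goes in short steps, Python scripts to look and compute and a tool call to move; the robot and the scene stay as the last step left them, time stands still between calls to the robot, and variables do not carry over. Pictures are saved under pics/ and viewed, at most 10 in all, crops included, and the job is handed in when it is done.

Besides the shell and the picture viewer there is one more tool, called after "Emit:" as a command line: name --argument value ..., lists and objects as JSON in quotes. servo_tool: Moves the arm, as the interface text tells. Shifts and turns lie within -1 to 1; 1 stands for 40 mm of shift or 0.1 rad of turn. Its arguments: {"type":"object","properties":{"motion":{"type":"array","items":{"type":"number","minimum":-1,"maximum":1}},"hand":{"type":"number"},"grip_force":{"type":"number"}},"required":["motion"]}

```bash
mkdir -p pics
cat > h.py <<'E'
import numpy as np, cv2
from bench import *
def ray(m,p,fish=False):
    x=(p[0]-m['cx'])/m['fx'];y=(p[1]-m['cy'])/m['fy']
    if fish:
        r=np.hypot(x,y);d=np.array([x/r*np.sin(r),y/r*np.sin(r),np.cos(r)]) if r>1e-9 else np.array([0,0,1.])
    else: d=np.array([x,y,1.])
    R=np.array(m['R']);t=np.array(m['t']);d=R.T@d
    return -R.T@t,d/np.linalg.norm(d)
def atz(o,d,z): return o+d*(z-o[2])/d[2]
def tri(a,b):
    A=np.zeros((3,3));v=np.zeros(3)
    for o,d in (a,b):
        P=np.eye(3)-np.outer(d,d);A+=P;v+=P@o
    x=np.linalg.solve(A,v)
    return x,[round(float(np.linalg.norm((np.eye(3)-np.outer(d,d))@(x-o))),1) for o,d in (a,b)]
E
python3 - <<'E'
from h import *
z=dict(seal_center=39.5,coaster=0,camera_post=0,head_grip=125,button_face=125,ink_bottle=0,matchbox=0,eraser=0,spectacles=0,desk_key=0)
rays={}
for c in('side','top'):
    im=read_camera(c);cv2.imwrite(f'pics/{c}.png',im[:,:,::-1]);m=camera_model(c)
    for n in z:
        for r in pinpoint(c,n)[:4]:
            a=ray(m,r['pixel']);rays.setdefault((c,n),[]).append(a)
            print(c,n,round(r['score'],2),np.round(r['pixel']),np.round(atz(*a,z[n])))
for n in('seal_center','head_grip','button_face'):
    for a in rays.get(('side',n),[]):
        for b in rays.get(('top',n),[]): x,e=tri(a,b);print(n,np.round(x),e)
s=sense();print(s['t'],s['ee_pos'],s['ee_rot'])
E
```

```text
side seal_center 0.62 [302. 273.] [532. 234.  40.]
side coaster 0.97 [364. 228.] [386. -35.   0.]
side coaster 0.87 [324. 226.] [519. -13.   0.]
side coaster 0.63 [279. 220.] [677.  -7.   0.]
side camera_post 0.92 [323. 195.] [ 557. -169.    0.]
side camera_post 0.74 [246. 264.] [716. 208.   0.]
side head_grip 0.65 [325. 172.] [ 548. -148.  125.]
side ink_bottle 0.78 [243. 262.] [729. 203.   0.]
side matchbox 0.71 [355. 297.] [370. 255.   0.]
side eraser 0.51 [273. 258.] [644. 164.   0.]
side spectacles 0.5 [331. 167.] [ 563. -347.    0.]
side desk_key 0.41 [341. 273.] [425. 175.   0.]
top seal_center 0.66 [237. 216.] [517. 229.  40.]
top seal_center 0.55 [377. 196.] [ 565. -166.   40.]
top coaster 0.84 [314. 167.] [662.  12.   0.]
top coaster 0.81 [333. 270.] [360. -37.   0.]
top camera_post 0.64 [374. 208.] [ 536. -159.    0.]
top head_grip 0.82 [380. 197.] [ 548. -164.  125.]
top head_grip 0.71 [261. 171.] [625. 151. 125.]
top ink_bottle 0.65 [247. 152.] [713. 207.   0.]
top matchbox 0.77 [227. 272.] [362. 263.   0.]
top eraser 0.54 [260. 175.] [641. 169.   0.]
top desk_key 0.64 [258. 253.] [414. 177.   0.]
top desk_key 0.52 [236. 216.] [522. 238.   0.]
seal_center [525. 231.  35.] [7.8, 7.8]
seal_center [ 665. -234. -543.] [0.7, 0.7]
head_grip [ 551. -166.  111.] [0.7, 0.7]
head_grip [533. 122. 343.] [41.7, 41.7]
1.1 [ 179.79534279 -598.57053496  231.27317207] [ 9.89375172e-01  1.45384901e-01 -1.21837785e-05 -1.67514110e-05]
```

View pics/top.png

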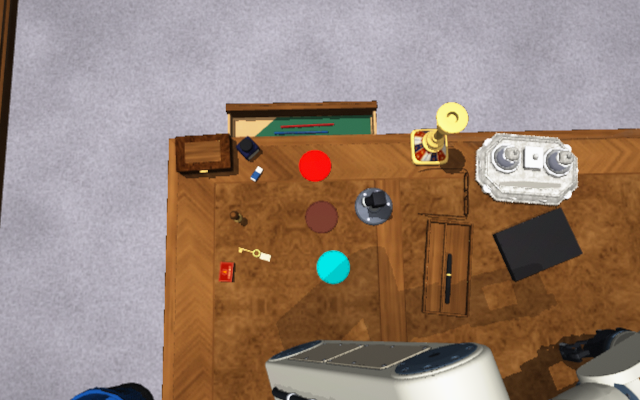

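View pics/side.png

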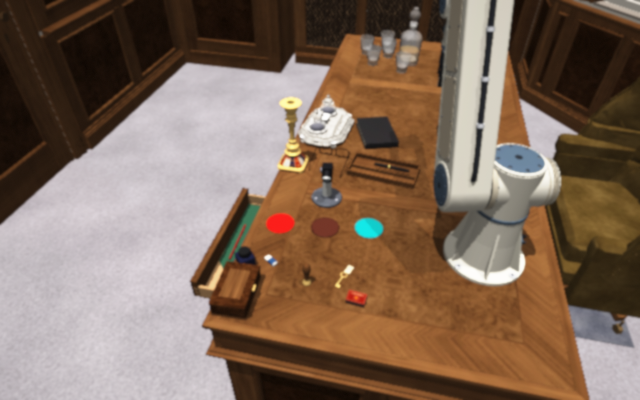

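Top picture: the brown leather coaster is at (321,217), with red (315,166) and turquoise (333,267) look-alikes. The seal is at (237,217) and the camera post at (374,206). 
Side picture: seal (306,274), leather coaster (324,227), post (327,190).
Things that could be mistaken for the seal are the ink bottle (248,150) and the candlestick (440,130), both ruled out by shape and size. I choose brown for the coaster and the brass and wood piece at (237,217) for the seal, and will check both in a close crop.

Run:
```python
from h import *
im=cv2.imread('pics/top.png')
cv2.imwrite('pics/crop.png',cv2.resize(im[140:290,210:410],None,fx=4,fy=4,interpolation=cv2.INTER_CUBIC))
read_camera('top');m=camera_model('top')
print('cam',np.round(-np.array(m['R']).T@m['t']))
for n,z in(('coaster',4),('seal_center',40),('head_grip',140)):
    for r in silhouettes('top',n)[:4]:
        ys,xs=np.nonzero(r['pixels']);p=(xs.mean(),ys.mean())
        print(n,round(r['score'],2),np.round(p,1),len(xs),np.round(atz(*ray(m,p),z)))
# brown coaster by hand
print('brown',atz(*ray(m,(321.5,217)),4), 'postfoot',atz(*ray(m,(373,207)),10),'seal foot',atz(*ray(m,(240,220)),5))
w=camera_model('wrist');s=sense();print('wristcam',-np.array(w['R']).T@w['t']-s['ee_pos'],np.round(w['R'],2),w['fx'],w['cx'],w['cy'])
```

```text
cam [ 332.   -6. 1410.]
coaster 0.93 [314.9 165. ] 811 [667.   8.   4.]
coaster 0.88 [333.5 266.4] 896 [371. -38.   4.]
coaster 0.7 [321.3 216.3] 799 [515.  -7.   4.]
seal_center 0.66 [235.6 215.7] 101 [518. 234.  40.]
head_grip 0.7 [374.8 199.1] 291 [ 539. -148.  140.]
head_grip 0.36 [373.3 205.9] 1136 [ 521. -144.  140.]
head_grip 0.15 [466.5 188.5] 4 [ 562. -392.  140.]
brown [512.63363205  -7.42387144   4.        ] postfoot [ 537.253143   -156.77527806   10.        ] seal foot [509.64724518 227.00958981   5.        ]
wristcam [ 73.83693934  22.59024673 143.13554166] [[ 0.29 -0.96  0.  ]
 [-0.91 -0.27  0.3 ]
 [-0.29 -0.09 -0.95]] 309.70691628693146 319.0002458260302 200.05372363205555
```

View pics/crop.png

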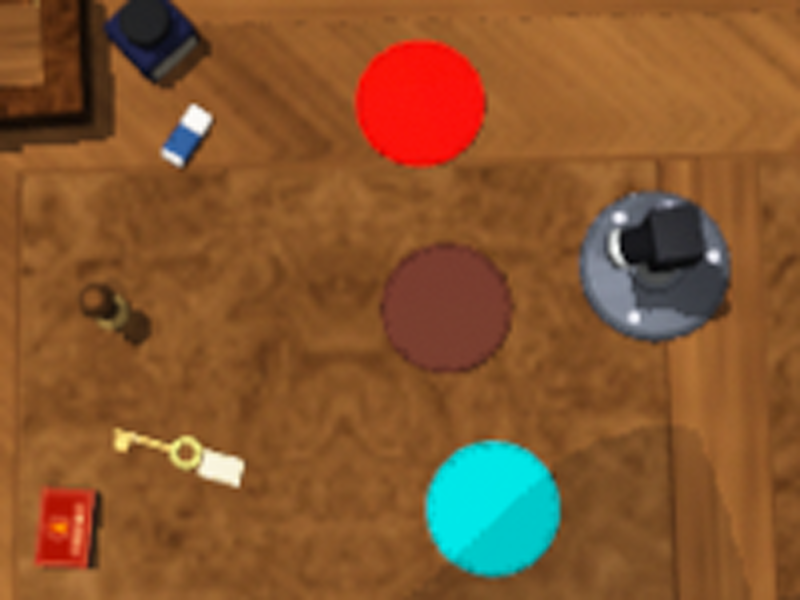

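The crop shows the brown leather coaster (round, crop (448,308)), the brass-footed wooden-handled seal (crop (110,305)) and the camera head on its post with the lens pointing left. The choice holds. Next I move above the seal.

Emit:
servo_tool --motion '[0.4,-0.5,0,0,0.61,-0.76,0,0,0.61,-0.76,0,0,0.61,-0.76,0,0,0.61,-0.76,0,0,0.61,-0.76,0,0,0.61,-0.76,0,0,0.61,-0.76,0,0,0.61,-0.76,0,0,0.61,-0.76,0,0,0.61,-0.76,0,0,0.61,-0.76,0,0,0.61,-0.76,0,0,0.61,-0.76,0,0,0.61,-0.76,0,0,0.61,-0.76,0,0,0.61,-0.76,0,0,0.61,-0.76,0,0,0.61,-0.76,0,0,0.3,-0.4,0,0]' --hand 85

```text
t: 2.97
ee_pos: [460.9, 98.0, 231.6]
ee_rot: [0.989, 0.146, 0.001, -0.0]
contact_force: [-0.8, -0.9, -0.1]
finger_gap: 85.3
finger_force: 0.0
```

Emit:
servo_tool --motion '[0,0,0,-1,0,0,0,-1,0,0,0,-1,0,0,0,-1,0,0,0,-1,0,0,0,-1,0,0,0,-1,0,0,0,-1,0,0,0,-1,0,0,0,-1,0,0,0,-1,0,0,0,-1,0,0,0,-1,0,0,0,-1,0,0,0,-0.3,0,0,0,0]'

```text
t: 4.3
ee_pos: [459.5, 94.4, 231.4]
ee_rot: [0.651, 0.759, 0.0, 0.0]
contact_force: [-0.8, -0.2, 0.6]
finger_gap: 84.9
finger_force: 0.0
```

```bash
cat > look.py <<'E'
from h import *
import sys
w=camera_model('wrist');im=read_camera('wrist');cv2.imwrite(f'pics/{sys.argv[1]}.png',im[:,:,::-1])
for n,z in(('coaster',4),('seal_center',39.5),('head_grip',125),('button_face',125),('camera_post',0)):
    for r in pinpoint('wrist',n)[:3]: print('pt',n,round(r['score'],2),np.round(r['pixel']),np.round(atz(*ray(w,r['pixel'],True),0 if n=='coaster' else z),1))
    if n in('coaster','seal_center'):
        for r in silhouettes('wrist',n)[:3]:
            ys,xs=np.nonzero(r['pixels'])
            if len(xs)<20: continue
            k=max(1,len(xs)//1500);P=np.array([atz(*ray(w,p,True),z) for p in zip(xs[::k],ys[::k])])
            print('sil',n,round(r['score'],2),r['box'],np.round(P.mean(0),1),np.round(np.ptp(P,0)),im[ys,xs].mean(0).round())
E
python3 look.py w1
```

```text
pt coaster 0.98 [348. 247.] [514.7  -6.1   0. ]
pt coaster 0.67 [452. 249.] [667.5   8.9   0. ]
pt coaster 0.67 [242. 253.] [372.  -38.3   0. ]
sil coaster 0.91 [314.0, 216.0, 384.0, 278.9] [514.   -4.5   4. ] [96. 95.  0.] [148.  94.  76.]
sil coaster 0.81 [205.5, 222.4, 277.0, 283.6] [374.5 -30.5   4. ] [95. 96.  0.] [ 42. 162. 162.]
sil coaster 0.8 [423.1, 219.3, 480.7, 279.3] [666.8  13.7   4. ] [95. 93.  0.] [252.  71.  66.]
pt seal_center 0.93 [391.  60.] [517.  233.9  39.5]
sil seal_center 0.6 [373.8, 45.6, 411.5, 77.9] [519.  235.1  39.5] [35. 36.  0.] [127. 100.  67.]
pt camera_post 0.56 [349. 330.] [ 545.  -152.2    0. ]
```

View pics/w1.png

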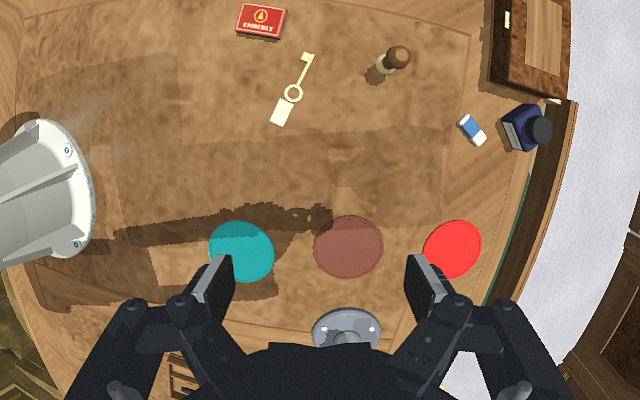

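The wrist picture shows the seal at (391,60), the leather coaster at (348,247) and the post foot at (346,327), which agrees with the top view. I'm going above the seal.

Emit:
servo_tool --motion '[0.53,0.32,0.4,0,0.53,0.33,0.4,0,0.53,0.32,0.4,0,0.53,0.33,0.4,0,0.53,0.32,0.4,0,0.53,0.33,0.4,0,0,0,0,0,0,0,0,0]'

```text
t: 5.37
ee_pos: [517.0, 232.4, 134.1]
ee_rot: [0.651, 0.759, -0.001, -0.0]
contact_force: [-0.1, -0.1, 0.5]
finger_gap: 85.0
finger_force: 0.0
```

```bash
python3 look.py w2; python3 -c "
from bench import *;s=sense();print(s['ee_pos'],s['ee_rot'])"
```

```text
pt coaster 0.69 [184. 362.] [368.5 -41.4   0. ]
sil coaster 0.78 [160.5, 355.2, 196.4, 383.2] [357.  -51.8   4. ] [54. 69.  0.] [ 63. 238. 237.]
sil coaster 0.62 [389.2, 347.9, 396.8, 355.2] [636.9  42.6   4. ] [10. 11.  0.] [190.  60.  54.]
pt seal_center 0.84 [322. 198.] [518.1 236.5  39.5]
sil seal_center 0.96 [305.8, 176.3, 336.6, 230.1] [517.9 232.3  39.5] [27. 46.  0.] [130. 103.  70.]
pt button_face 0.21 [168. 134.] [427.1 285.6 125. ]
[517.62489081 231.38067498 135.97092309] [6.52045766e-01 7.58179454e-01 4.27973961e-04 2.24130718e-04]
```

View pics/w2.png

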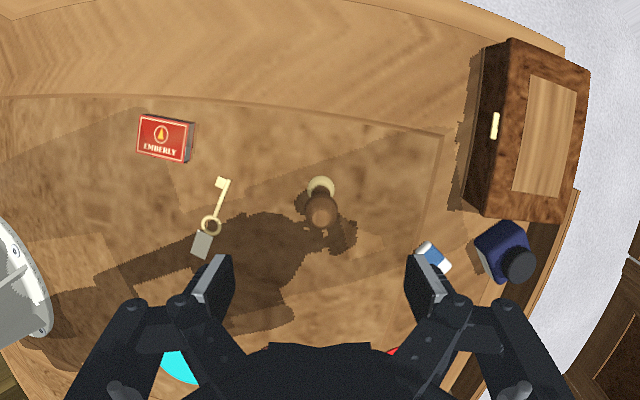

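The seal is at (320,200), midway between the fingers, and nothing lies in the fingers' way. I'll descend and grip.

Emit:
servo_tool --motion '[0.08,0,0.52,0,0,0,0.52,0,0,0,0.52,0,0,0,0.52,0,0,0,0.4,0,0,0,0.12,0,0,0,0,0,0,0,0,0]'

```text
t: 6.43
ee_pos: [517.3, 235.0, 31.9]
ee_rot: [0.652, 0.758, 0.0, 0.0]
contact_force: [0.7, 0.2, 0.2]
finger_gap: 84.9
finger_force: 0.0
```

Emit:
servo_tool --motion '[0,0,0,0,0,0,0,0,0,0,0,0,0,0,0,0,0,0,0,0,0,0,0,0,0,0,0,0,0,0,0,0,0,0,0,0,0,0,0,0,0,0,0,0,0,0,0,0]' --hand 5 --grip_force 30

```text
t: 7.43
ee_pos: [517.4, 235.2, 31.7]
ee_rot: [0.652, 0.758, 0.0, 0.0]
contact_force: [-0.4, -0.3, 5.3]
finger_gap: 23.2
finger_force: 29.3
```

Emit:
servo_tool --motion '[0,0,-0.3,0,0,0,-0.5,0,0,0,-0.3,0,-0.35,-0.06,0,0,-0.75,-0.125,0,0,-0.75,-0.125,0,0,-0.75,-0.125,0,0,-0.75,-0.125,0,0,-0.75,-0.125,0,0,-0.75,-0.125,0,0,-0.75,-0.125,0,0,-0.35,-0.06,0,0,0,0,0,0,0,0,0,0,0,0,0,0]'

```text
t: 8.68
ee_pos: [513.1, -6.2, 75.2]
ee_rot: [0.652, 0.758, -0.0, -0.0]
contact_force: [-0.3, 0.3, -1.7]
finger_gap: 22.8
finger_force: 29.6
```

```bash
python3 look.py w3; python3 -c "
from bench import *;s=sense();print(s['ee_pos'],s['ee_rot'])"
```

```text
pt coaster 0.97 [501. 221.] [669.7   6.8   0. ]
pt coaster 0.9 [147. 223.] [369.8 -39.9   0. ]
pt coaster 0.7 [320. 212.] [513.9  -6.6   0. ]
sil coaster 0.88 [452.9, 165.4, 545.4, 273.2] [663.2  10.4   4. ] [96. 95.  0.] [249.  71.  66.]
sil coaster 0.83 [103.6, 164.5, 197.2, 270.8] [373.1 -33.8   4. ] [96. 96.  0.] [ 52. 200. 199.]
sil coaster 0.71 [259.9, 147.5, 383.5, 267.3] [513.2   2.8   4. ] [95. 93.  0.] [131.  84.  69.]
pt seal_center 0.84 [317. 265.] [515.3 -30.2  39.5]
pt camera_post 0.56 [326. 356.] [ 542.9 -155.     0. ]
pt camera_post 0.27 [322. 211.] [515.5  -5.7   0. ]
[513.43638537  -5.8061923   75.26581719] [ 6.51433303e-01  7.58705906e-01 -1.24355244e-05 -7.49030700e-06]
```

View pics/w3.png

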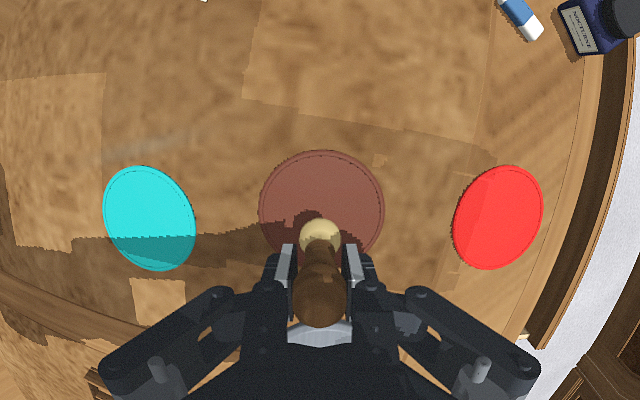

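The picture shows the seal held upright (foot (320,232), handle (320,295)) above the leather coaster (320,208), with red and turquoise well to the sides. I'll lower and release.

Emit:
servo_tool --motion '[0,0,0.3,0,0,0,0.35,0,0,0,0.2,0,0,0,0.1,0,0,0,0.03,0,0,0,0,0,0,0,0,0]'

```text
t: 9.67
ee_pos: [513.6, -6.2, 36.3]
ee_rot: [0.652, 0.758, 0.0, 0.0]
contact_force: [-0.7, 0.9, -0.4]
finger_gap: 22.9
finger_force: 29.6
```

```bash
python3 -c "
from bench import *;s=sense();print(s['t'],s['ee_pos'],s['contact_force'],s['finger_gap'])"
```

```text
9.6667 [513.57881524  -6.21851323  36.31469041] [-0.66072475  0.88952201 -0.42174435] 22.94612114725064
```

Emit:
servo_tool --motion '[0,0,0.02,0,0,0,0,0]'

```text
t: 9.83
ee_pos: [513.9, -6.2, 36.1]
ee_rot: [0.652, 0.758, 0.0, 0.0]
contact_force: [-2.3, -0.8, 9.9]
finger_gap: 23.0
finger_force: 30.2
```

Emit:
servo_tool --motion '[0,0,0,0,0,0,0,0,0,0,0,0,0,0,0,0,0,0,0,0,0,0,0,0,0,0,0,0,0,0,0,0]' --hand 85

```text
t: 10.5
ee_pos: [513.4, -6.3, 35.2]
ee_rot: [0.652, 0.758, -0.0, -0.0]
contact_force: [0.2, 0.1, -0.3]
finger_gap: 85.1
finger_force: 0.0
```

Emit:
servo_tool --motion '[0,0,-0.4,0,0,0,-0.8,0,0,0,-0.9,0,0,0,-0.9,0,0,0,-0.8,0,0,0,-0.4,0,0,0,0,0,0,0,0,0]'

```text
t: 11.17
ee_pos: [513.9, -6.3, 204.0]
ee_rot: [0.652, 0.758, 0.001, 0.001]
contact_force: [0.1, -0.6, -0.3]
finger_gap: 85.3
finger_force: 0.0
```

```bash
python3 look.py w4; python3 -c "
from bench import *;s=sense();print(s['ee_pos'],s['ee_rot'])"
```

```text
pt coaster 0.66 [323. 174.] [519.2  -6.2   0. ]
pt coaster 0.57 [446. 182.] [669.3   7.1   0. ]
pt coaster 0.56 [198. 181.] [370.1 -36.5   0. ]
sil coaster 0.9 [280.0, 129.8, 361.5, 215.6] [514.5  -3.3   4. ] [95. 95.  0.] [136.  88.  72.]
sil coaster 0.77 [162.3, 143.7, 234.9, 219.3] [372.2 -35.3   4. ] [95. 95.  0.] [ 58. 218. 217.]
pt seal_center 0.81 [319. 183.] [514.1  -7.8  39.5]
sil seal_center 0.76 [305.3, 160.7, 331.7, 205.2] [514.2  -8.9  39.5] [27. 43.  0.] [131. 103.  70.]
pt head_grip 0.66 [324. 356.] [ 542.6 -160.1  125. ]
pt camera_post 0.59 [321. 283.] [ 539.2 -152.     0. ]
pt camera_post 0.24 [320. 353.] [ 558.5 -284.1    0. ]
[513.06830702  -6.26267301 202.46546407] [ 6.51765015e-01  7.58420614e-01 -4.62993295e-04 -5.67660955e-04]
```

View pics/w4.png

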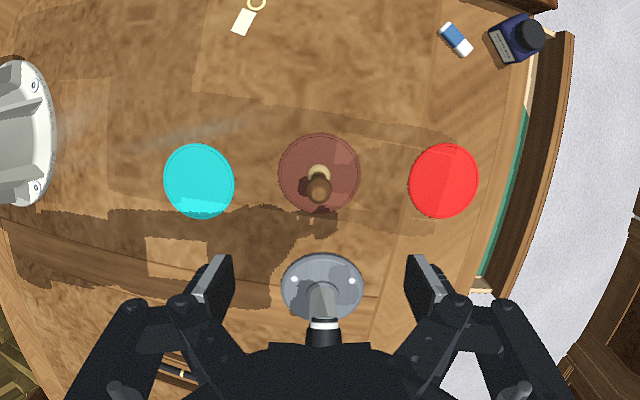

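The seal (319,183) stands released on the leather coaster (319,172), and the lens barrel is at (323,332) by the post foot (321,287). I'm moving above the head.

Emit:
servo_tool --motion '[-0.4,0.02,0,0,-0.8,0.02,0,0,-0.8,0.02,0,0,-0.8,0.02,0,0,-0.7,0.02,0,0,-0.39,0.02,0,0,0,0,0,0,0,0,0,0]'

```text
t: 12.23
ee_pos: [541.3, -159.6, 202.8]
ee_rot: [0.652, 0.758, -0.0, -0.001]
contact_force: [0.3, 0.4, 0.1]
finger_gap: 85.1
finger_force: 0.0
```

```bash
python3 look.py w5
python3 - <<'E'
from h import *
s=sense();print(s['t'],s['ee_pos'],s['ee_rot'])
for n,z in(('head_grip',148),('camera_post',20)):
    w=camera_model('wrist')
    for r in silhouettes('wrist',n)[:2]:
        ys,xs=np.nonzero(r['pixels']);print(n,r['score'],r['box'],xs.mean(),ys.mean())
E
```

```text
pt coaster 0.84 [448.  54.] [666.8   6.3   0. ]
sil coaster 0.95 [270.9, 0.0, 361.6, 76.0] [515.5 -10.3   4. ] [94. 94.  0.] [150. 100.  84.]
sil coaster 0.74 [410.4, 15.5, 484.7, 90.8] [665.1   7.6   4. ] [93. 93.  0.] [253.  80.  75.]
sil coaster 0.73 [151.5, 17.0, 226.7, 94.5] [372.6 -37.2   4. ] [96. 94.  0.] [ 73. 212. 210.]
pt seal_center 0.79 [314.  25.] [513.3  -3.7  39.5]
sil seal_center 0.65 [303.8, 7.4, 329.1, 49.7] [513.7  -4.4  39.5] [26. 41.  0.] [124.  98.  65.]
pt head_grip 0.71 [322. 207.] [ 543.5 -157.3  125. ]
pt button_face 0.49 [351. 206.] [ 564.4 -153.1  125. ]
pt camera_post 0.93 [320. 171.] [ 542.5 -156.5    0. ]
12.6333 [ 541.58831039 -158.6808171   203.37607101] [6.51383805e-01 7.58748402e-01 3.31681376e-05 1.65541018e-05]
head_grip 0.93 [291.3, 145.5, 354.2, 240.6] 320.9439121290021 199.5094648282309
camera_post 0.55 [271.8, 121.1, 368.5, 242.7] 319.9070539419087 180.3102548903379
```

View pics/w5.png

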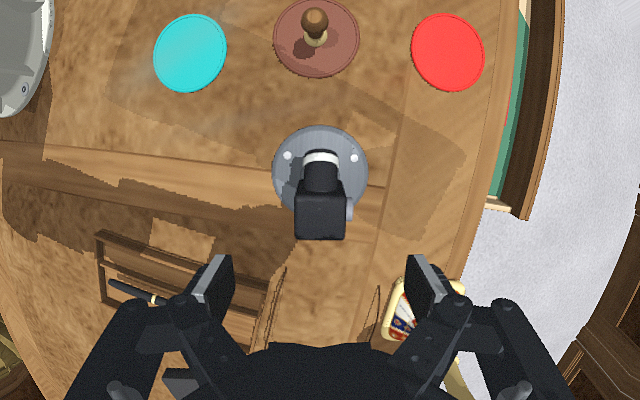

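The picture shows the head block centred at (320,215) between the fingers, the button at (350,208), and the seal standing on its coaster at (315,28). I'll descend, squeeze, and keep the post down.

Emit:
servo_tool --motion '[0.03,0.03,0.3,0,0,0,0.5,0,0,0,0.6,0,0,0,0.5,0,0,0,0.35,0,0,0,0.18,0,0,0,0,0,0,0,0,0]'

```text
t: 13.4
ee_pos: [542.5, -157.9, 105.8]
ee_rot: [0.652, 0.758, -0.0, -0.0]
contact_force: [0.3, -0.3, 0.5]
finger_gap: 85.0
finger_force: 0.0
```

Emit:
servo_tool --motion '[0,0,0,0,0,0,0,0,0,0,0,0,0,0,0,0,0,0,0,0,0,0,0,0,0,0,0,0,0,0,0,0,0,0,0,0,0,0,0,0,0,0,0,0,0,0,0,0]' --hand 20 --grip_force 60

```text
t: 14.4
ee_pos: [541.9, -158.4, 107.4]
ee_rot: [0.652, 0.758, -0.0, -0.0]
contact_force: [-7.1, -0.1, 13.4]
finger_gap: 35.7
finger_force: 58.4
```

Emit:
servo_tool --motion '[0,0,-0.1,0,0,0,-0.2,0,0,0,-0.2,0,0,0,-0.2,0,0,0,-0.2,0,0,0,-0.2,0,0,0,-0.2,0,0,0,-0.2,0,0,0,-0.2,0,0,0,-0.2,0,0,0,-0.2,0,0,0,-0.2,0,0,0,-0.2,0,0,0,-0.2,0,0,0,0,0,0,0,0,0]'

```text
t: 15.73
ee_pos: [541.9, -158.2, 214.6]
ee_rot: [0.652, 0.758, -0.001, -0.0]
contact_force: [-3.0, -4.6, -6.4]
finger_gap: 35.5
finger_force: 61.4
```

Emit:
servo_tool --motion '[0,0,-0.1,0,0,0,-0.08,0,0,0,-0.03,0,0,0,0,0,0,0,0,0,0,0,0,0]'

```text
t: 16.23
ee_pos: [541.9, -158.2, 222.6]
ee_rot: [0.652, 0.758, -0.001, -0.0]
contact_force: [-4.1, -4.8, -6.4]
finger_gap: 35.5
finger_force: 61.3
```

Emit:
servo_tool --motion '[0,0,-0.05,0,0,0,0,0,0,0,0,0]'

```text
t: 16.48
ee_pos: [541.7, -158.1, 223.0]
ee_rot: [0.652, 0.758, -0.001, -0.001]
contact_force: [1.1, -6.6, -20.3]
finger_gap: 35.4
finger_force: 65.3
```

The stop is reached: the force jumped and the TCP stopped moving. One check of the side view before handing in.

Run:
```python
from h import *
im=read_camera('side');cv2.imwrite('pics/end.png',cv2.resize(im[110:260,250:420,::-1],None,fx=4,fy=4,interpolation=cv2.INTER_CUBIC))
s=sense();print(s['t'],s['ee_pos'],s['contact_force'],s['finger_gap'],s['finger_force'])
```

```text
16.5333 [ 541.72804599 -158.10977846  222.93746969] [  1.05782404  -5.77505605 -21.2590876 ] 35.26326754462819 65.27724802494049
```

View pics/end.png

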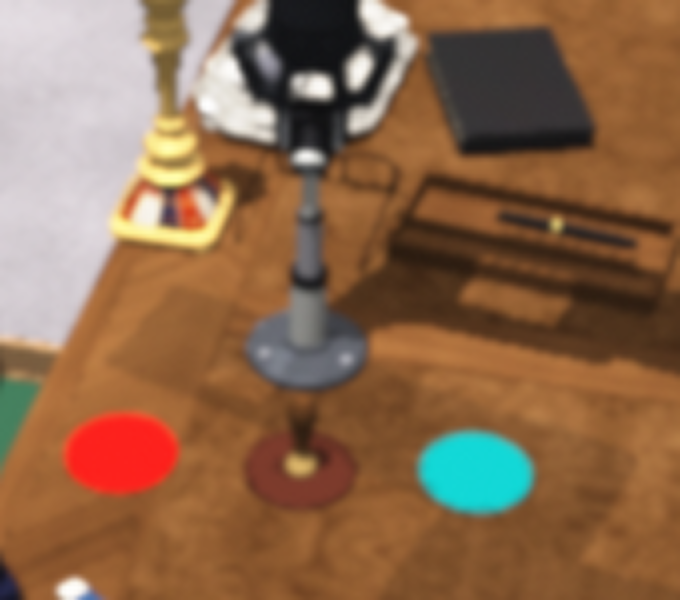

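The picture shows both tubes drawn out (crop (309,190) and (309,245)), the head still in the grip (310,140), and the seal upright on the leather coaster (300,450).

```bash
python3 -c "
from bench import *
print(close_job())"
```

```text
the job is handed in; nothing more can be done
None
```

I handed the job in with the seal standing on the leather coaster and the camera head gripped at the second stop, button pressed and both tubes out; the hand-in returned no verdict.

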